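# Lay out the colour station

## Robot

A 6-joint arm with a two-finger parallel gripper is mounted at the origin on a cart in front of the work surface, level with it; the furniture and walls round the work are solid. World frame = base frame: x ahead of the robot, y to its left, z up, the work surface at z = 0. Lengths are in m, angles in rad, forces in N, time in s.
With the tool pointing down it reaches from about 0.3 to 0.85 m from the base axis. Payload 5.4 kg.
Tool frame: the origin (TCP) lies at the very end of the fingers, on their centre line; the grasp point (between the pads) lies 19 mm behind it; z points along the fingers, y is the line along which they close (so a half turn about z gives the same grasp; the last joint's range is limited). The gripper opens to 85 mm and grips with 20 to 120 N. Pads are 22 mm wide; open, the fingers measure 114 mm over their backs; the gripper's body (76 mm by 85 mm) begins 54 mm behind the grasp point. The pads swing forward as they close: fully open they stand 13 mm farther back than shut.
Start: joints at [0.937, 0.158, 1.597, -0, 1.386, -0.21], TCP at [0.236, 0.524, 0.231] pointing down, gripper open.
Joint ranges: [-2.91, 2.91], [-0.94, 2.29], [0.18, 2.7], [-1.29, 4.43], [0.17, 2.64], [-3, 3]. Speed limits (rad/s): [2.57, 2.57, 3.14, 3.14, 3.14, 3.14].

## Interface

Orientations are given as [roll, pitch, yaw] about the fixed x, y, z axes, in that order (R = Rz(yaw) Ry(pitch) Rx(roll)).
In Python, from workcell import env, vision, find_in gives the robot as it stands.
- The arm moves only by the shell command python3 -m handwheel 'ROWS' [OPENING] [FORCE]. ROWS is JSON, a list of rows, each an object with "xyz": the shift along the tool's x, y, z in m, a list of three; "rot": the turn, a rotation vector about the tool's x, y, z in units of 6 degrees (1.0 is 6 degrees), a list of three. A call has 1 to 8 rows; each row shifts and turns the commanded pose from where the row before left it, along the tool's axes as they then stand; what a row does not reach is not made up. A row lasts 1/10 s, in which the tool goes at most 50 mm and 8.59 degrees, less where a joint would pass 70% of its speed; a pose out of reach is approached as far as the arm can. A call with a gripper value outside its range is refused whole. OPENING is the closure, from 0 (fully open) to 1 (shut), set as the call begins (- or left out, the last holds). The fingers move at their own pace and stop on an object; FORCE is the grip in N (left out, the last holds). Time passes only in rows, so rows that do not move let the fingers close. It gives the time, the measured TCP pose, the force, the opening and the grip force at its end, in the units of the state.
- env.get_obs(): the state, without advancing time (a new reading comes with each control period).
- vision.capture(name): name is "scene" or "top" or "wrist"; returns a dict with "pixels" (400x640x3 uint8, red, green, blue), "depth" (400x640 float32, m along the optical axis (not along the pixel's ray), 0 where there is no reading), "camera_matrix" (3x3 intrinsics, pixels), "R" (3x3) and "t" (3): a world point X has camera coordinates R X + t; the wrist camera has in their place "hand_eye" (4x4, takes a point from camera to tool coordinates, whose origin is the TCP and whose axes are the flange's). Camera axes: x right, y down, z forward; pixel columns grow to the right and rows downward; lengths in m; the calibration is good to about 2 mm. A picture is of the moment at which its call begins: read the wrist's pose just before it.
- env.finish_job(): hands the job in; it is judged then, once.
Trained networks look in the newest picture that a camera, given by its name, has taken for a name from the list of things; names that differ only in an ending like _2 or _b are one class to them, and where a whole thing is asked for, a point or a joint stands for the part that bears it (a point fixed in the world has none). Each returns a list of dicts, best first, with "conf" (0 to 1); they miss things now and then, are a little off and sometimes report something else, mostly with a low value. They report only what shows in the picture. A call takes as long as a camera call.
- find_in(query, camera): "location" ([x, y, z] in m, in the coordinates of the camera as it stood for that picture, good to about 4 mm: the middle of the surface that is visible of it).
The state is a dict: "clock": time; "qpos": joint angles; "qvel": joint speeds; "tau": joint torques, N m; "tcp_pos": TCP position; "ee_rot": TCP orientation; "contact_force": force on the tool from outside, world axes, zero at the start; "wrist_torque": the same for the moment, N m; "gripper_width": finger opening in m; "finger_force": force on a finger pad.
Only numpy, scipy, OpenCV 4.12 (cv2) and the standard library are available. Lean on these libraries where they do the work, as an engineer would, in place of code of your own. Each camera call takes 0.05 s, during which the arm holds its last target. There are 200 camera calls.

## Task

Lay out the paints for the next lacquer panel: stand the red, blue and yellow jars each in the middle of the ring right behind the patch of its own colour on the wooden strips, and stand the green jar in the middle of the ring directly behind the blue jar. Set the brass press weight upright on the middle of the red jar's lid to keep it shut. Keep the jars upright all the time, and leave the black jar and the dropper bottle where they are.

Things in the scene. Friction and masses are not known exactly. Their poses are not given: they have to be found in the camera images.
- jar_red: paint jar, red body with a black screw lid, 44 mm across, 59 mm tall, standing; origin at the centre of its underside, z up its axis. Grasp it across the body (the 45 mm below the lid)
- jar_blue: paint jar, blue body with a white screw lid, 48 mm across, 65 mm tall, standing; origin at the centre of its underside, z up its axis. Grasp it across the body (the 51 mm below the lid)
- jar_yellow: paint jar, yellow ochre body with a black screw lid, 44 mm across, 71 mm tall, standing; origin at the centre of its underside, z up its axis. Grasp it across the body (the 57 mm below the lid)
- jar_green: paint jar, dark green body with a white screw lid, 48 mm across, 59 mm tall, standing; origin at the centre of its underside, z up its axis. Grasp it across the body (the 45 mm below the lid)
- weight: turned brass-coloured metal press weight, about 0.6 kg, standing; a round base 50 mm across and 38 mm tall with a knob 26 mm across on top, from 38 to 55 mm height, by which it is picked; origin at the centre of its underside, z up
- strip_red: fixed pale wooden strip, 225 x 80 x 6 mm, with a red patch (44 x 50 mm, 4 mm high) at its near end and two flat dark rings (66 mm inside diameter) in line behind it. Origin on the underside below the near ring's centre; x runs along the strip away from the patch, z up. Patch centre at x = -70 mm, far ring's centre at x = +85 mm, strip's top at z = 6 mm
- strip_blue: fixed pale wooden strip, 225 x 80 x 6 mm, with a blue patch (44 x 50 mm, 4 mm high) at its near end and two flat dark rings (66 mm inside diameter) in line behind it. Origin on the underside below the near ring's centre; x runs along the strip away from the patch, z up. Patch centre at x = -70 mm, far ring's centre at x = +85 mm, strip's top at z = 6 mm
- strip_yellow: fixed pale wooden strip, 225 x 80 x 6 mm, with a yellow patch (44 x 50 mm, 4 mm high) at its near end and two flat dark rings (66 mm inside diameter) in line behind it. Origin on the underside below the near ring's centre; x runs along the strip away from the patch, z up. Patch centre at x = -70 mm, far ring's centre at x = +85 mm, strip's top at z = 6 mm
- jar_black: bystander: black paint jar with a black lid, 44 mm across, 65 mm tall; origin at the centre of its underside. Stays where it is. Behind it stands a wooden drawer chest, about 0.25 m tall or a little more, its front and handles about 0.6 m ahead of the robot, from about 0.16 m left to 0.12 m right: carry things past in front of it, within about 0.5 m of the base
- dropper: bystander: amber dropper bottle with a black dropper, 32 mm across, 102 mm tall; origin at the centre of its underside. Stays where it is

How it is judged:
By the outcome, as a careful person would: the job done as asked, in the order asked, and still so for the second after the job is handed in, with the robot touching nothing.
It also fails if it takes over 136 s, if anything falls off the work surface, if the arm or the gripper's body presses on something with over 40 N, if the wrist force passes 120 N, or if a joint passes its speed limit or range.

## Working session

There is one attempt and no reset: what is moved stays moved. The work goes in short steps, Python scripts to look and compute and a shell command to move; the robot and the scene stay as the last step left them, time stands still between calls to the robot, and variables do not carry over. Pictures are saved under pics/ and viewed, at most 14 in all, crops included, and the job is handed in when it is done.

```bash
ls; mkdir -p pics
cat > h.py <<'E'
import numpy as np, cv2
from workcell import env, vision, find_in
from scipy.spatial.transform import Rotation as Ro
np.set_printoptions(precision=4,suppress=True)
def Twc(c,obs):
    T=np.eye(4)
    if "hand_eye" in c:
        F=np.eye(4);r=np.array(obs["ee_rot"])
        F[:3,:3]=Ro.from_euler('xyz',r).as_matrix() if r.size==3 else r
        F[:3,3]=obs["tcp_pos"]; return F@np.array(c["hand_eye"])
    R=np.array(c["R"]);T[:3,:3]=R.T;T[:3,3]=-R.T@np.array(c["t"]);return T
def cap(n,save=None):
    o=env.get_obs();c=vision.capture(n);c["T"]=Twc(c,o)
    if save: cv2.imwrite("pics/"+save+".png",c["pixels"][:,:,::-1])
    return c
def cloud(c):
    d=c["depth"];K=np.array(c["camera_matrix"]);v,u=np.mgrid[:d.shape[0],:d.shape[1]]
    P=np.stack([(u-K[0,2])/K[0,0]*d,(v-K[1,2])/K[1,1]*d,d],-1)
    W=P@c["T"][:3,:3].T+c["T"][:3,3];W[d==0]=np.nan;return W
def find(q,n,c):
    r=find_in(q,n);return [(round(x["conf"],2),(c["T"]@np.r_[x["location"],1])[:3].round(4)) for x in r[:3]]
N=["jar_red","jar_blue","jar_yellow","jar_green","weight","strip_red","strip_blue","strip_yellow","jar_black","dropper"]
E
python3 - <<'E'
from h import *
print(env.get_obs())
for n in ["scene","top"]:
    c=cap(n,n+"1"); print(n,c["T"])
    for q in N: print(q,find(q,n,c))
E
```

```text
pics
{'clock': 0.0, 'qpos': array([ 0.937 ,  0.159 ,  1.5983, -0.    ,  1.3862, -0.2101]), 'qvel': array([ 0.001 ,  0.001 , -0.0007,  0.0009,  0.0003, -0.0001]), 'tau': array([ -0.0016, -39.5998, -33.1425,  -0.0004,   0.0086,   0.    ]), 'tcp_pos': array([0.2361, 0.5236, 0.2303]), 'ee_rot': array([-3.1398, -0.0004,  2.7179]), 'contact_force': array([-0.3654,  1.1782, -0.4345]), 'wrist_torque': array([ 0.0086, -0.0022,  0.01  ]), 'finger_force': 0.0, 'gripper_width': 0.0855060464616984}
scene [[-0.8904 -0.3586  0.2804  0.0762]
 [-0.4548  0.6734 -0.5828  0.7924]
 [ 0.0202 -0.6464 -0.7627  1.1664]
 [ 0.      0.      0.      1.    ]]
jar_red []
jar_blue []
jar_yellow [(0.73, array([0.4809, 0.3484, 0.0611]))]
jar_green [(0.72, array([0.4412, 0.112 , 0.0511]))]
weight [(0.84, array([ 0.4682, -0.0239,  0.0312])), (0.33, array([ 0.4925, -0.3978,  0.0046]))]
strip_red [(0.56, array([ 0.4795, -0.1605,  0.0014]))]
strip_blue [(0.88, array([ 0.4889, -0.3975,  0.0051])), (0.7, array([ 0.5441, -0.0212,  0.0485]))]
strip_yellow [(0.79, array([ 0.4862, -0.2814,  0.005 ])), (0.35, array([ 0.4769, -0.
[... 270 characters left out ...]

jar_red [(0.49, array([0.5536, 0.2413, 0.058 ]))]
jar_blue [(0.67, array([ 0.5501, -0.0284,  0.0628])), (0.48, array([0.4443, 0.23  , 0.0699]))]
jar_yellow [(0.61, array([0.4876, 0.3307, 0.0721]))]
jar_green [(0.59, array([0.4415, 0.1043, 0.0578]))]
weight [(0.57, array([ 0.4696, -0.0364,  0.0354]))]
strip_red [(0.95, array([ 0.481 , -0.1618,  0.0041]))]
strip_blue [(0.94, array([ 0.4869, -0.3935,  0.0146]))]
strip_yellow [(0.7, array([ 0.4899, -0.2873,  0.0077])), (0.41, array([0.4871, 0.3301, 0.0721]))]
jar_black [(0.74, array([ 0.5475, -0.0294,  0.0656])), (0.43, array([0.5547, 0.2399, 0.0549]))]
dropper [(0.6, array([0.4868, 0.3284, 0.0715])), (0.59, array([ 0.4451, -0.4985,  0.0503]))]
```

View pics/scene1.png

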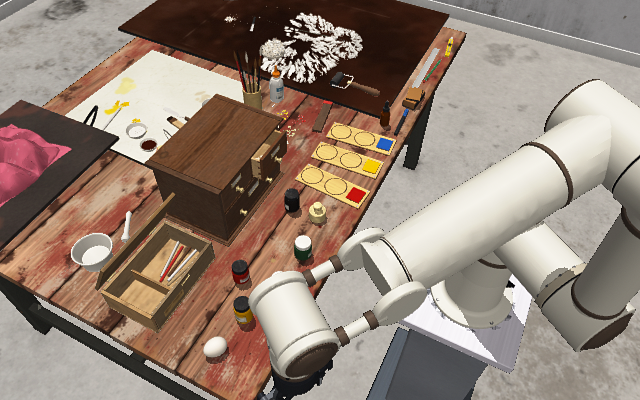

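View pics/top1.png

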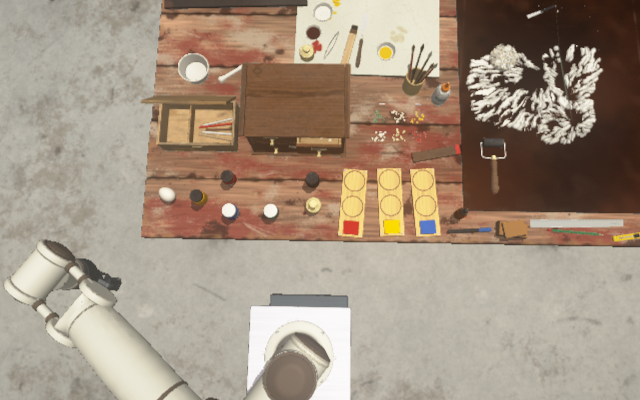

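The scene picture shows red (240,271), yellow (243,309) and green (303,248) jars, weight (317,211), black jar (291,200), and strips right of centre. The top picture shows red (228,178), yellow (197,198), blue (229,211), green (270,211), weight (313,205), and patches from left: red (351,228), yellow (392,227), blue (428,227).

```bash
cat > m.py <<'E'
from h import *
G={"jar_red":(.553,.241),"jar_blue":(.444,.232),"jar_yellow":(.487,.332),"jar_green":(.441,.106),"weight":(.469,-.034),"jar_black":(.547,-.027),"dropper":(.447,-.497)}
def strips(c,W):
    im=cv2.cvtColor(c["pixels"],cv2.COLOR_RGB2HSV).astype(int);H,S,V=im[...,0],im[...,1],im[...,2]
    A=(abs(W[...,2]-.008)<.012)&(W[...,0]>.36)&(W[...,0]<.46)&(W[...,1]<-.1)&(W[...,1]>-.46)&(S>190)
    for n,m in (("red",((H<6)|(H>174))),("yellow",(H>20)&(H<30)),("blue",(H>100)&(H<125))):
        m=cv2.morphologyEx((A&m&(V>90)).astype(np.uint8),cv2.MORPH_OPEN,np.ones((3,3)))
        k,L,st,ce=cv2.connectedComponentsWithStats(m)
        if k<2: continue
        i=1+st[1:,4].argmax();p=W[L==i]
        (r)=cv2.minAreaRect((p[:,:2]*1000).astype(np.float32));print("patch",n,np.nanmean(p,0),r,len(p))
    wood=(W[...,2]>.001)&(W[...,2]<.013)&(W[...,0]>.35)&(W[...,0]<.63)&(W[...,1]<-.1)&(W[...,1]>-.46)&(V>165)
    for y0 in (-.16,-.28,-.395):
        p=W[wood&(abs(W[...,1]-y0)<.057)]
        if len(p)>200: print("wood",y0,len(p),cv2.minAreaRect((p[:,:2]*1000).astype(np.float32)),np.nanmedian(p[:,2]))
def jars(c,W):
    for n,(x,y) in G.items():
        d=np.hypot(W[...,0]-x,W[...,1]-y);m=(d<.045)&(W[...,2]>.02)
        if m.sum()<20: continue
        zt=np.nanpercentile(W[m][:,2],97)
        p=W[m&(W[...,2]>zt-.006)]
        (a,b),r=cv2.minEnclosingCircle((p[:,:2]*1000).astype(np.float32));print(n,"top",round(zt,4),"circ",round(a,1),round(b,1),round(r,1),"mean",p.mean(0),len(p))
E
python3 - <<'E'
from m import *
for n in ["top","scene"]:
    c=cap(n);W=cloud(c);print(n);jars(c,W);strips(c,W)
c=cap("wrist","w1");print(c["hand_eye"],c["camera_matrix"])
E
```

```text
top
jar_red top 0.0653 circ 555.5 246.9 20.3 mean [0.5565 0.2457 0.0619] 58
jar_blue top 0.0706 circ 445.3 234.3 21.9 mean [0.4454 0.2348 0.0675] 96
jar_yellow top 0.0779 circ 489.3 339.0 19.9 mean [0.4889 0.3373 0.0745] 63
jar_green top 0.065 circ 447.0 101.9 22.0 mean [0.4471 0.1031 0.0621] 78
weight top 0.059 circ 471.0 -31.2 12.7 mean [ 0.4709 -0.0305  0.0565] 41
jar_black top 0.0708 circ 553.7 -27.5 20.3 mean [ 0.5533 -0.028   0.0676] 74
dropper top 0.1001 circ 453.6 -504.2 5.7 mean [ 0.4535 -0.5042  0.0987] 11
patch red [ 0.4024 -0.1553  0.0104] ((402.61956787109375, -155.58741760253906), (40.42256164550781, 42.76747512817383), 0.2079191505908966) 163
patch yellow [ 0.4077 -0.2883  0.0105] ((407.9522399902344, -288.02716064453125), (40.40613555908203, 49.315853118896484), 0.21682560443878174) 192
wood -0.16 1730 ((495.31951904296875, -159.61358642578125), (267.09033203125, 112.90232849121094), 0.1028563380241394) 0.0062220121472152945
wood -0.28 1736 ((496.51788330078125, -281.1711730957031), (111.4986343383789, 266.8682556152344), 89.78644561767578) 0.006280876302007354
wood -
[... 972 characters left out ...]
56689453, 50.955509185791016), 4.177568435668945) 118
wood -0.16 1355 ((484.3968505859375, -160.552734375), (243.3086395263672, 113.49811553955078), 0.47914040088653564) 0.006125301633837177
wood -0.28 1195 ((495.94677734375, -281.0865478515625), (113.3987045288086, 266.7809143066406), 89.48119354248047) 0.0064969465349866695
wood -0.395 1037 ((495.88360595703125, -396.08245849609375), (111.9842758178711, 266.2483825683594), 89.49993133544922) 0.006466835709548313
[[-0.0009 -0.9654 -0.2608  0.0663]
 [ 1.     -0.0008 -0.0006 -0.0006]
 [ 0.0003 -0.2608  0.9654 -0.1416]
 [ 0.      0.      0.      1.    ]] [[335.2591   0.     313.8365]
 [  0.     335.2591 199.3424]
 [  0.       0.       1.    ]]
```

```bash
python3 -m handwheel '[{"xyz":[0,0,-0.02],"rot":[0,0,-1.0]},{"xyz":[0,0,-0.03],"rot":[0,0,-1.0]},{"xyz":[0,0,-0.02],"rot":[0,0,-1.0]},{"xyz":[0,0,0],"rot":[0,0,-1.04]},{"xyz":[0,0,0],"rot":[0,0,0]}]' 0 40
```

```text
clock: 1.75
tcp_pos: [0.2367, 0.5244, 0.3022]
ee_rot: [3.14, 0.001, 3.141]
contact_force: [0.4, -0.5, -0.5]
gripper_width: 0.0854
finger_force: 0.0
```

```bash
python3 -m handwheel '[{"xyz":[-0.023,-0.038,0],"rot":[0,0,0]},{"xyz":[-0.023,-0.038,0],"rot":[0,0,0]},{"xyz":[-0.023,-0.038,0],"rot":[0,0,0]},{"xyz":[-0.023,-0.038,0],"rot":[0,0,0]},{"xyz":[-0.023,-0.038,0],"rot":[0,0,0]},{"xyz":[-0.023,-0.038,0],"rot":[0,0,0]},{"xyz":[-0.023,-0.038,0],"rot":[0,0,0]},{"xyz":[-0.023,-0.038,0],"rot":[0,0,0]}]'
python3 -m handwheel '[{"xyz":[0,0,0],"rot":[0,0,0]},{"xyz":[0,0,0],"rot":[0,0,0]},{"xyz":[0,0,0],"rot":[0,0,0]}]'
python3 - <<'E'
from m import *
c=cap("wrist","w2");W=cloud(c);np.savez("w2.npz",W=W,p=c["pixels"]);jars(c,W);print(env.get_obs()["qpos"])
E
python3 -m handwheel '[{"xyz":[0,-0.048,0],"rot":[0,0,0]},{"xyz":[0,-0.048,0],"rot":[0,0,0]},{"xyz":[0,-0.048,0],"rot":[0,0,0]},{"xyz":[0,-0.048,0],"rot":[0,0,0]},{"xyz":[0,-0.048,0],"rot":[0,0,0]},{"xyz":[0,-0.048,0],"rot":[0,0,0]},{"xyz":[0,-0.048,0],"rot":[0,0,0]},{"xyz":[0,-0.048,0],"rot":[0,0,0]}]'
python3 -m handwheel '[{"xyz":[0,-0.04,0],"rot":[0,0,0]},{"xyz":[0,-0.04,0],"rot":[0,0,0]},{"xyz":[0,-0.04,0],"rot":[0,0,0]},{"xyz":[0,0,0],"rot":[0,0,0]},{"xyz":[0,0,0],"rot":[0,0,0]},{"xyz":[0,0,0],"rot":[0,0,0]}]'
python3 - <<'E'
from m import *
c=cap("wrist","w3");W=cloud(c);np.savez("w3.npz",W=W,p=c["pixels"]);jars(c,W);strips(c,W);print(env.get_obs()["qpos"])
E
```

```text
clock: 2.55
tcp_pos: [0.4205, 0.2182, 0.3006]
ee_rot: [-3.141, -0.001, 3.138]
contact_force: [0.4, 0.1, 0.6]
gripper_width: 0.0856
finger_force: 0.0
clock: 2.85
tcp_pos: [0.4196, 0.2207, 0.3009]
ee_rot: [3.141, -0.001, 3.141]
contact_force: [-0.9, 0.8, -0.4]
gripper_width: 0.0851
finger_force: 0.0
jar_red top 0.059 circ 556.1 244.7 20.7 mean [0.5548 0.2441 0.0576] 745
jar_blue top 0.3959 circ 405.3 230.8 20.6 mean [0.4011 0.2397 0.3937] 2103
jar_yellow top 0.0711 circ 488.9 336.4 20.4 mean [0.4882 0.3358 0.0697] 885
jar_green top 0.0597 circ 441.5 114.5 37.2 mean [0.4453 0.1027 0.0693] 1108
weight top 0.0548 circ 471.9 -33.7 13.7 mean [ 0.4707 -0.0328  0.0534] 377
jar_black top 0.0651 circ 552.7 -30.1 20.6 mean [ 0.552  -0.029   0.0637] 793
[ 0.2289 -0.1489  1.7687  0.0003  1.5225 -1.342 ]
clock: 3.7
tcp_pos: [0.4201, -0.1647, 0.3015]
ee_rot: [-3.141, 0.001, -3.141]
contact_force: [0.9, -0.3, -0.1]
gripper_width: 0.0852
finger_force: 0.0
clock: 4.3
tcp_pos: [0.4204, -0.2824, 0.3012]
ee_rot: [3.141, -0.0, -3.14]
contact_force: [-0.4, -0.0, 0.3]
gripper_width: 0.0851
finger_force: 0.0

[... 214 characters left out ...]
 0.0635] 796
dropper top 0.0993 circ 453.0 -507.0 6.0 mean [ 0.4524 -0.5061  0.098 ] 112
patch red [ 0.3848 -0.1387  0.0092] ((384.80035400390625, -138.71168518066406), (3.3157713413238525, 2.576202154159546), 85.32719421386719) 9
wood -0.16 6980 ((485.5638122558594, -163.49868774414062), (79.91990661621094, 223.7791290283203), 85.9803466796875) 0.005184440934109857
wood -0.28 8391 ((491.30584716796875, -287.38909912109375), (223.81423950195312, 79.05015563964844), 2.4633545875549316) 0.005392686308083927
wood -0.395 6927 ((491.9219970703125, -400.5389709472656), (224.13255310058594, 79.09681701660156), 4.549289226531982) 0.005197002956147223
[-0.8307 -0.0614  1.6872  0.0003  1.5158 -2.403 ]
```

View pics/w3.png

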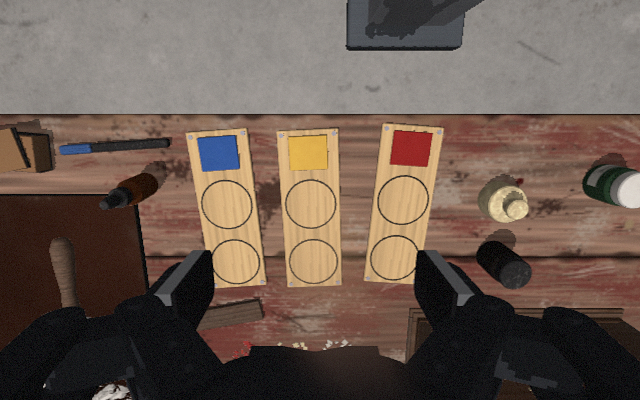

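View pics/w2.png

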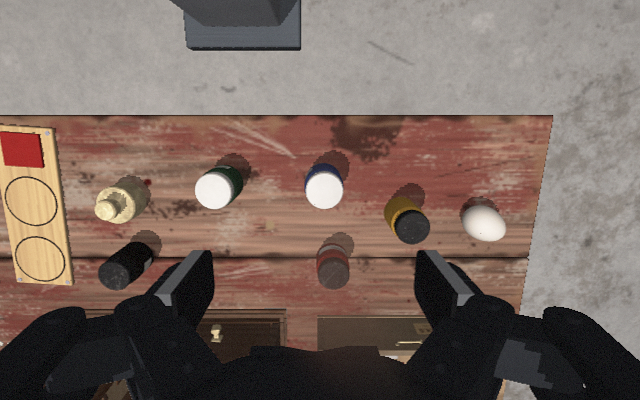

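w3: ring centres at about blue (227,204)/(236,262), yellow (311,204)/(314,261), red (403,200)/(397,258). w2: red jar (334,265), blue (324,187), green (219,187), yellow (410,226). Fit the rings precisely.

```bash
cat > rings.py <<'E'
from h import *
from scipy.optimize import least_squares
d=np.load("w3.npz");W=d["W"];V=d["p"].max(2).astype(int);V=V-cv2.medianBlur(d["p"].max(2),15).astype(int)
for n,(u,v,u2,v2) in {"red":(403,200,397,258),"yellow":(311,204,314,261),"blue":(227,204,236,262)}.items():
    cs=[]
    for a,b in ((u,v),(u2,v2)):
        g=W[b,a,:2];r=np.hypot(W[...,0]-g[0],W[...,1]-g[1])
        p=W[(r>.026)&(r<.040)&(V<-40)]
        f=lambda q:np.hypot(p[:,0]-q[0],p[:,1]-q[1])-q[2]
        s=least_squares(f,[*g,.034],loss="soft_l1",f_scale=.001);cs.append(s.x[:2])
        print(n,s.x,len(p),np.median(p[:,2]))
    e=cs[1]-cs[0];print(" dist",np.hypot(*e),"angle deg",np.degrees(np.arctan2(e[1],e[0])))
# blue jar lid in w2
d=np.load("w2.npz");W=d["W"]
for n,x,y in (("blue",.445,.234),("green",.447,.102)):
    m=(np.hypot(W[...,0]-x,W[...,1]-y)<.045)&(W[...,2]>.05)&(W[...,2]<.08);p=W[m]
    print(n,np.percentile(p[:,2],90),cv2.minEnclosingCircle((p[:,:2]*1000).astype(np.float32)),len(p))
E
python3 rings.py
```

```text
red [ 0.4731 -0.1628  0.0339] 296 0.005329778792349804
red [ 0.5579 -0.1689  0.0339] 227 0.005162830277857633
 dist 0.08509462515858185 angle deg -4.112463124128446
yellow [ 0.4786 -0.2876  0.0339] 283 0.0053005996161109015
yellow [ 0.5636 -0.284   0.0339] 244 0.005172407565585929
 dist 0.08508234294691235 angle deg 2.4577596889095807
blue [ 0.4794 -0.4015  0.0339] 287 0.005201099987205859
blue [ 0.5639 -0.3947  0.0339] 234 0.0051830727796026155
 dist 0.08484524825348035 angle deg 4.5905031534518885
blue 0.06484312928566974 ((445.0358581542969, 231.66256713867188), 22.173917770385742) 1138
green 0.0588766004562477 ((446.8163146972656, 100.16815185546875), 22.32740020751953) 1100
```

```bash
python3 -m handwheel '[{"xyz":[0,0.048,0],"rot":[0,0,0]},{"xyz":[0,0.048,0],"rot":[0,0,0]},{"xyz":[0,0.048,0],"rot":[0,0,0]},{"xyz":[0,0.048,0],"rot":[0,0,0]},{"xyz":[0,0.048,0],"rot":[0,0,0]},{"xyz":[0,0.048,0],"rot":[0,0,0]},{"xyz":[0,0.048,0],"rot":[0,0,0]},{"xyz":[0,0.048,0],"rot":[0,0,0]}]' | grep pos
python3 -m handwheel '[{"xyz":[0,0.048,0],"rot":[0,0,0]},{"xyz":[0,0.048,0],"rot":[0,0,0]},{"xyz":[0,0.048,0],"rot":[0,0,0]},{"xyz":[-0.045,0,0.045],"rot":[0,0,0]},{"xyz":[-0.045,0,0.045],"rot":[0,0,0]},{"xyz":[-0.045,0,0.045],"rot":[0,0,0]},{"xyz":[0,0,0.045],"rot":[0,0,0]},{"xyz":[0,0,0],"rot":[0,0,0]}]'
python3 -m handwheel '[{"xyz":[0,0,0],"rot":[0,0,0]},{"xyz":[0,0,0],"rot":[0,0,0]}]'
python3 - <<'E'
from m import *
c=cap("wrist","w4");W=cloud(c);jars(c,W);print(env.get_obs()["qpos"])
E
```

```text
tcp_pos: [0.4191, 0.103, 0.3018]
clock: 5.95
tcp_pos: [0.521, 0.2437, 0.1432]
ee_rot: [-3.139, -0.014, -3.141]
contact_force: [-1.6, -0.0, 0.4]
gripper_width: 0.0853
finger_force: 0.0
clock: 6.15
tcp_pos: [0.5274, 0.2449, 0.1536]
ee_rot: [3.14, 0.005, -3.141]
contact_force: [0.7, -0.2, 1.6]
gripper_width: 0.0854
finger_force: 0.0
jar_red top 0.2413 circ 513.0 243.3 17.2 mean [0.5154 0.2443 0.2386] 3282
jar_blue top 0.0653 circ 445.1 231.9 22.1 mean [0.4449 0.2321 0.0639] 3703
jar_yellow top 0.2405 circ 516.8 308.0 6.9 mean [0.5153 0.3062 0.2381] 1740
jar_green top 0.0592 circ 446.8 100.5 22.6 mean [0.4467 0.1022 0.0578] 3608
jar_black top 0.0393 circ 557.0 -14.8 15.5 mean [ 0.5569 -0.01    0.0365] 214
[ 0.2268  0.2405  1.6604  0.0001  1.235  -1.3442]
```

```bash
python3 -m handwheel '[{"xyz":[-0.014,0,0],"rot":[0,0,0]},{"xyz":[-0.014,0,0.015],"rot":[0,0,0]},{"xyz":[0,0,0.03],"rot":[0,0,0]},{"xyz":[0,0,0.03],"rot":[0,0,0]},{"xyz":[0,0,0],"rot":[0,0,0]},{"xyz":[0,0,0],"rot":[0,0,0]}]'
```

```text
clock: 6.8
tcp_pos: [0.5552, 0.2443, 0.0773]
ee_rot: [3.141, 0.002, 3.141]
contact_force: [0.5, 0.6, 0.2]
gripper_width: 0.0858
finger_force: 0.0
```

```bash
python3 -m handwheel '[{"xyz":[0,0.001,0.025],"rot":[0,0,0]},{"xyz":[0,0,0.025],"rot":[0,0,0]},{"xyz":[0,0,0.019],"rot":[0,0,0]},{"xyz":[0,0,0],"rot":[0,0,0]},{"xyz":[0,0,0],"rot":[0,0,0]}]' && python3 -m handwheel '[{"xyz":[0,0,0],"rot":[0,0,0]},{"xyz":[0,0,0],"rot":[0,0,0]},{"xyz":[0,0,0],"rot":[0,0,0]},{"xyz":[0,0,0],"rot":[0,0,0]},{"xyz":[0,0,0],"rot":[0,0,0]},{"xyz":[0,0,0],"rot":[0,0,0]},{"xyz":[0,0,0],"rot":[0,0,0]},{"xyz":[0,0,0],"rot":[0,0,0]}]' 1 40
```

```text
clock: 7.3
tcp_pos: [0.5561, 0.2454, 0.0088]
ee_rot: [3.141, 0.004, 3.141]
contact_force: [-0.9, 0.2, 0.3]
gripper_width: 0.0851
finger_force: 0.0
clock: 8.1
tcp_pos: [0.5553, 0.2451, 0.0076]
ee_rot: [3.141, 0.002, 3.141]
contact_force: [-1.0, -0.0, 5.9]
gripper_width: 0.0431
finger_force: 40.7
```

```bash
python3 -m handwheel '[{"xyz":[0,0,-0.02],"rot":[0,0,0]},{"xyz":[0,0,-0.035],"rot":[0,0,0]},{"xyz":[0,0,-0.035],"rot":[0,0,0]},{"xyz":[0.02,0,-0.03],"rot":[0,0,0]},{"xyz":[0.035,0,-0.02],"rot":[0,0,0]},{"xyz":[0.035,-0.02,0],"rot":[0,0,0]},{"xyz":[0.03,-0.035,0],"rot":[0,0,0]},{"xyz":[0,-0.035,0],"rot":[0,0,0]}]' && python3 -m handwheel '[{"xyz":[0,-0.035,0],"rot":[0,0,0]},{"xyz":[0,-0.035,0],"rot":[0,0,0]},{"xyz":[0,-0.035,0],"rot":[0,0,0]},{"xyz":[0,-0.035,0],"rot":[0,0,0]},{"xyz":[0,-0.035,0],"rot":[0,0,0]},{"xyz":[0,-0.035,0],"rot":[0,0,0]},{"xyz":[0,-0.035,0],"rot":[0,0,0]},{"xyz":[0,-0.035,0],"rot":[0,0,0]}]' && python3 -m handwheel '[{"xyz":[-0.02,-0.025,0],"rot":[0,0,0]},{"xyz":[-0.01,-0.01,0],"rot":[0,0,0]},{"xyz":[0,0,0],"rot":[0,0,0]},{"xyz":[0,0,0],"rot":[0,0,0]},{"xyz":[0,0,0],"rot":[0,0,0]}]'
python3 - <<'E'
from h import *
c=cap("wrist","w5")
E
```

```text
clock: 8.9
tcp_pos: [0.4298, 0.1548, 0.1448]
ee_rot: [-3.141, -0.004, -3.139]
contact_force: [0.4, -0.1, -1.3]
gripper_width: 0.0432
finger_force: 40.9
clock: 9.7
tcp_pos: [0.4336, -0.1264, 0.1462]
ee_rot: [3.142, 0.0, 3.141]
contact_force: [0.3, 0.3, -0.4]
gripper_width: 0.0434
finger_force: 40.9
clock: 10.2
tcp_pos: [0.4634, -0.1591, 0.1459]
ee_rot: [3.141, -0.001, -3.142]
contact_force: [0.0, -0.4, -1.1]
gripper_width: 0.0433
finger_force: 40.9
```

View pics/w5.png

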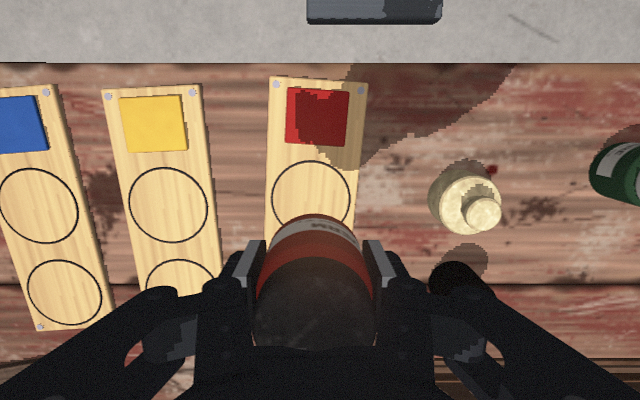

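The picture shows the red jar held upright at (315,290), with the red ring (311,195) clear behind it.

```bash
python3 -m handwheel '[{"xyz":[-0.0096,-0.0034,0.025],"rot":[0,0,0]},{"xyz":[0,0,0.03],"rot":[0,0,0]},{"xyz":[0,0,0.03],"rot":[0,0,0]},{"xyz":[0,0,0.025],"rot":[0,0,0]},{"xyz":[0,0,0.01],"rot":[0,0,0]},{"xyz":[0,0,0],"rot":[0,0,0]},{"xyz":[0,0,0],"rot":[0,0,0]},{"xyz":[0,0,0],"rot":[0,0,0]}]'
```

```text
clock: 11.05
tcp_pos: [0.4749, -0.1641, 0.0279]
ee_rot: [-3.14, 0.003, 3.141]
contact_force: [-0.4, -0.3, -0.3]
gripper_width: 0.043
finger_force: 40.9
```

```bash
python3 -m handwheel '[{"xyz":[0.001,0.001,0.007],"rot":[0,0,0]},{"xyz":[0,0,0.006],"rot":[0,0,0]},{"xyz":[0,0,0],"rot":[0,0,0]},{"xyz":[0,0,0],"rot":[0,0,0]}]'; python3 -m handwheel '[{"xyz":[0,0,0],"rot":[0,0,0]},{"xyz":[0,0,0],"rot":[0,0,0]},{"xyz":[0,0,0],"rot":[0,0,0]},{"xyz":[0,0,0],"rot":[0,0,0]},{"xyz":[0,0,0],"rot":[0,0,0]},{"xyz":[0,0,0],"rot":[0,0,0]}]' 0 40
```

```text
clock: 11.45
tcp_pos: [0.4728, -0.1626, 0.0132]
ee_rot: [-3.141, 0.0, 3.141]
contact_force: [1.3, -0.0, -0.3]
gripper_width: 0.0431
finger_force: 41.7
clock: 12.05
tcp_pos: [0.4726, -0.1625, 0.0132]
ee_rot: [3.142, -0.0, 3.141]
contact_force: [0.0, -0.5, -0.7]
gripper_width: 0.0858
finger_force: 0.0
```

```bash
python3 -m handwheel '[{"xyz":[0,0,-0.04],"rot":[0,0,0]},{"xyz":[0,0,-0.045],"rot":[0,0,0]},{"xyz":[0,0,-0.035],"rot":[0,0,0]},{"xyz":[0.015,0.02,-0.02],"rot":[0,0,0]},{"xyz":[0.0125,0.045,0],"rot":[0,0,0]},{"xyz":[0,0.045,0],"rot":[0,0,0]},{"xyz":[0,0.045,0],"rot":[0,0,0]},{"xyz":[0,0.045,0],"rot":[0,0,0]}]' | grep pos; python3 -m handwheel '[{"xyz":[0,0.045,0],"rot":[0,0,0]},{"xyz":[0,0.045,0],"rot":[0,0,0]},{"xyz":[0,0.045,0],"rot":[0,0,0]},{"xyz":[0,0.04,0],"rot":[0,0,0]},{"xyz":[0,0.02,0],"rot":[0,0,0]},{"xyz":[0,0,0.03],"rot":[0,0,0]},{"xyz":[0,0,0],"rot":[0,0,0]},{"xyz":[0,0,0],"rot":[0,0,0]}]'
```

```text
tcp_pos: [0.445, 0.0391, 0.1535]
clock: 13.65
tcp_pos: [0.4447, 0.2322, 0.1229]
ee_rot: [-3.141, -0.002, 3.141]
contact_force: [-0.0, -0.3, 0.4]
gripper_width: 0.0854
finger_force: 0.0
```

```bash
python3 -m handwheel '[{"xyz":[0,0,0.035],"rot":[0,0,0]},{"xyz":[0,0,0.035],"rot":[0,0,0]},{"xyz":[0,0,0.025],"rot":[0,0,0]},{"xyz":[0,0,0.017],"rot":[0,0,0]},{"xyz":[0,0,0],"rot":[0,0,0]},{"xyz":[0,0,0],"rot":[0,0,0]}]' | grep -E "pos|force" && python3 -m handwheel '[{"xyz":[0,0,0],"rot":[0,0,0]},{"xyz":[0,0,0],"rot":[0,0,0]},{"xyz":[0,0,0],"rot":[0,0,0]},{"xyz":[0,0,0],"rot":[0,0,0]},{"xyz":[0,0,0],"rot":[0,0,0]},{"xyz":[0,0,0],"rot":[0,0,0]},{"xyz":[0,0,0],"rot":[0,0,0]},{"xyz":[0,0,0],"rot":[0,0,0]}]' 1 40
```

```text
tcp_pos: [0.4465, 0.2324, 0.0126]
contact_force: [0.1, -0.6, 0.2]
finger_force: 0.0
clock: 15.05
tcp_pos: [0.4465, 0.2328, 0.0126]
ee_rot: [3.141, 0.002, 3.141]
contact_force: [-0.9, -1.4, 7.1]
gripper_width: 0.0474
finger_force: 40.8
```

```bash
python3 -m handwheel '[{"xyz":[0,0,-0.02],"rot":[0,0,0]},{"xyz":[0,0,-0.035],"rot":[0,0,0]},{"xyz":[0,0,-0.035],"rot":[0,0,0]},{"xyz":[0,0,-0.035],"rot":[0,0,0]},{"xyz":[0,-0.02,-0.02],"rot":[0,0,0]},{"xyz":[0,-0.038,0],"rot":[0,0,0]},{"xyz":[0,-0.04,0],"rot":[0,0,0]},{"xyz":[0,-0.04,0],"rot":[0,0,0]}]' | grep -E "pos|force" && python3 -m handwheel '[{"xyz":[0,-0.04,0],"rot":[0,0,0]},{"xyz":[0,-0.04,0],"rot":[0,0,0]},{"xyz":[0,-0.04,0],"rot":[0,0,0]},{"xyz":[0,-0.04,0],"rot":[0,0,0]},{"xyz":[0,-0.04,0],"rot":[0,0,0]},{"xyz":[0,-0.04,0],"rot":[0,0,0]},{"xyz":[0,-0.04,0],"rot":[0,0,0]},{"xyz":[0,-0.04,0],"rot":[0,0,0]}]' | grep -E "pos|force"&& python3 -m handwheel '[{"xyz":[-0.01,-0.04,0],"rot":[0,0,0]},{"xyz":[-0.01,-0.04,0],"rot":[0,0,0]},{"xyz":[-0.01,-0.04,0],"rot":[0,0,0]},{"xyz":[-0.004,-0.035,0],"rot":[0,0,0]},{"xyz":[0,-0.02,0],"rot":[0,0,0]},{"xyz":[0,0,0.02],"rot":[0,0,0]},{"xyz":[0,0,0],"rot":[0,0,0]},{"xyz":[0,0,0],"rot":[0,0,0]}]'
```

```text
tcp_pos: [0.445, 0.0934, 0.1565]
contact_force: [1.7, 0.1, -0.0]
finger_force: 41.4
tcp_pos: [0.4447, -0.227, 0.1562]
contact_force: [0.6, -1.0, -0.5]
finger_force: 41.4
clock: 17.45
tcp_pos: [0.4785, -0.3996, 0.1356]
ee_rot: [3.14, -0.001, 3.141]
contact_force: [-0.5, 0.0, -1.7]
gripper_width: 0.0472
finger_force: 41.5
```

```bash
python3 -m handwheel '[{"xyz":[-0.0015,-0.0015,0.025],"rot":[0,0,0]},{"xyz":[0,0,0.03],"rot":[0,0,0]},{"xyz":[0,0,0.03],"rot":[0,0,0]},{"xyz":[0,0,0.02],"rot":[0,0,0]},{"xyz":[0,0,0],"rot":[0,0,0]},{"xyz":[0,0,0],"rot":[0,0,0]},{"xyz":[0,0,0],"rot":[0,0,0]}]'
```

```text
clock: 18.15
tcp_pos: [0.4817, -0.4031, 0.0337]
ee_rot: [-3.139, 0.002, 3.141]
contact_force: [1.0, -0.8, -1.2]
gripper_width: 0.0473
finger_force: 41.5
```

```bash
python3 -m handwheel '[{"xyz":[0.0005,0.001,0.007],"rot":[0,0,0]},{"xyz":[0,0,0.0065],"rot":[0,0,0]},{"xyz":[0,0,0],"rot":[0,0,0]},{"xyz":[0,0,0],"rot":[0,0,0]},{"xyz":[0,0,0],"rot":[0,0,0]}]'
```

```text
clock: 18.65
tcp_pos: [0.4804, -0.4014, 0.0182]
ee_rot: [-3.141, 0.001, 3.141]
contact_force: [-0.2, -0.5, 2.7]
gripper_width: 0.047
finger_force: 41.9
```

```bash
python3 -m handwheel '[{"xyz":[0,0,0],"rot":[0,0,0]},{"xyz":[0,0,0],"rot":[0,0,0]},{"xyz":[0,0,0],"rot":[0,0,0]},{"xyz":[0,0,0],"rot":[0,0,0]},{"xyz":[0,0,0],"rot":[0,0,0]}]' 0 40 | grep -E "pos|force|width" ; python3 -m handwheel '[{"xyz":[0,0,-0.04],"rot":[0,0,0]},{"xyz":[0,0,-0.045],"rot":[0,0,0]},{"xyz":[0,0,-0.04],"rot":[0,0,0]},{"xyz":[0.01,0.02,-0.02],"rot":[0,0,0]},{"xyz":[0.01,0.045,0],"rot":[0,0,0]},{"xyz":[0.01,0.045,0],"rot":[0,0,0]},{"xyz":[0.01,0.045,0],"rot":[0,0,0]},{"xyz":[0,0.045,0],"rot":[0,0,0]}]' | grep pos;  python3 -m handwheel '[{"xyz":[0,0.045,0],"rot":[0,0,0]},{"xyz":[0,0.045,0],"rot":[0,0,0]},{"xyz":[0,0.045,0],"rot":[0,0,0]},{"xyz":[0,0.045,0],"rot":[0,0,0]},{"xyz":[0,0.045,0],"rot":[0,0,0]},{"xyz":[0,0.045,0],"rot":[0,0,0]},{"xyz":[0,0.045,0],"rot":[0,0,0]},{"xyz":[0,0.045,0],"rot":[0,0,0]}]' | grep pos; python3 -m handwheel '[{"xyz":[-0.01,0.045,0],"rot":[0,0,0]},{"xyz":[-0.01,0.045,0],"rot":[0,0,0]},{"xyz":[-0.01,0.045,0],"rot":[0,0,0]},{"xyz":[-0.015,0.03,0],"rot":[0,0,0]},{"xyz":[0,0.01,0.02],"rot":[0,0,0]},{"xyz":[0,0,0.02],"rot":[0,0,0]},{"xyz":[0,0,0],"rot":[0,0,0]},{"xyz":[0,0,0],"rot":[0,0,0]}]'
```

```text
tcp_pos: [0.4798, -0.4008, 0.0175]
contact_force: [0.1, 0.0, 0.1]
gripper_width: 0.0852
finger_force: 0.0
tcp_pos: [0.4389, -0.1992, 0.1625]
tcp_pos: [0.4401, 0.1609, 0.163]
clock: 21.55
tcp_pos: [0.4853, 0.3338, 0.1227]
ee_rot: [-3.141, -0.001, 3.141]
contact_force: [0.5, 0.6, 1.3]
gripper_width: 0.0853
finger_force: 0.0
```

```bash
python3 -m handwheel '[{"xyz":[-0.003,0.0025,0.02],"rot":[0,0,0]},{"xyz":[0,0,0],"rot":[0,0,0]},{"xyz":[0,0,0],"rot":[0,0,0]},{"xyz":[0,0,0],"rot":[0,0,0]}]' 0.25 40
python3 - <<'E'
from h import *
c=cap("wrist","w6");W=cloud(c)
m=(W[...,2]>.012)&(W[...,2]<.08)&(W[...,1]>.3)&(W[...,0]>.42)&(W[...,0]<.54);p=W[m]
for a,b in((.3,.375),(.375,.5)):
    q=p[(p[:,1]>a)&(p[:,1]<b)];print(len(q),q.min(0) if len(q) else 0,q.max(0) if len(q) else 0)
E
```

```text
clock: 21.95
tcp_pos: [0.4892, 0.3366, 0.1043]
ee_rot: [3.141, 0.002, 3.141]
contact_force: [0.8, 0.3, -0.4]
gripper_width: 0.0641
finger_force: 0.0
5162 [0.4671 0.3151 0.0121] [0.5089 0.3586 0.0726]
4304 [0.4748 0.417  0.0124] [0.5212 0.4699 0.045 ]
```

View pics/w6.png

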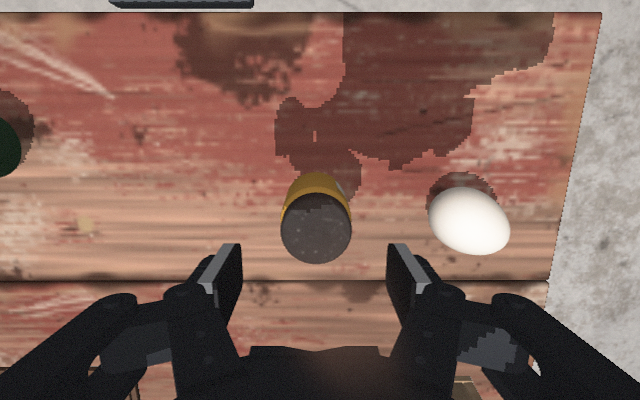

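Yellow jar (316,228) centred between the fingers, egg (470,222) clear of them.

```bash
python3 -m handwheel '[{"xyz":[0,0,0.03],"rot":[0,0,0]},{"xyz":[0,0,0.03],"rot":[0,0,0]},{"xyz":[0,0,0.02],"rot":[0,0,0]},{"xyz":[0,0,0.008],"rot":[0,0,0]},{"xyz":[0,0,0],"rot":[0,0,0]},{"xyz":[0,0,0],"rot":[0,0,0]}]' | grep -E "pos|force" && python3 -m handwheel '[{"xyz":[0,0,0],"rot":[0,0,0]},{"xyz":[0,0,0],"rot":[0,0,0]},{"xyz":[0,0,0],"rot":[0,0,0]},{"xyz":[0,0,0],"rot":[0,0,0]},{"xyz":[0,0,0],"rot":[0,0,0]},{"xyz":[0,0,0],"rot":[0,0,0]},{"xyz":[0,0,0],"rot":[0,0,0]}]' 1 40
```

```text
tcp_pos: [0.4896, 0.337, 0.0163]
contact_force: [0.4, -0.1, -0.2]
finger_force: 0.0
clock: 23.3
tcp_pos: [0.4899, 0.3371, 0.0166]
ee_rot: [3.14, 0.003, 3.141]
contact_force: [-1.0, 0.3, 7.0]
gripper_width: 0.0433
finger_force: 40.9
```

```bash
python3 -m handwheel '[{"xyz":[0,0,-0.02],"rot":[0,0,0]},{"xyz":[0,0,-0.035],"rot":[0,0,0]},{"xyz":[0,0,-0.035],"rot":[0,0,0]},{"xyz":[0.01,0,-0.035],"rot":[0,0,0]},{"xyz":[0.02,-0.02,-0.02],"rot":[0,0,0]},{"xyz":[0.02,-0.04,0],"rot":[0,0,0]},{"xyz":[0,-0.04,0],"rot":[0,0,0]},{"xyz":[0,-0.04,0],"rot":[0,0,0]}]' | grep -E "pos|force" && python3 -m handwheel '[{"xyz":[0,-0.04,0],"rot":[0,0,0]},{"xyz":[0,-0.04,0],"rot":[0,0,0]},{"xyz":[0,-0.04,0],"rot":[0,0,0]},{"xyz":[0,-0.04,0],"rot":[0,0,0]},{"xyz":[0,-0.04,0],"rot":[0,0,0]},{"xyz":[0,-0.04,0],"rot":[0,0,0]},{"xyz":[0,-0.04,0],"rot":[0,0,0]},{"xyz":[0,-0.04,0],"rot":[0,0,0]}]' | grep -E "pos|force"&& python3 -m handwheel '[{"xyz":[-0.01,-0.04,0],"rot":[0,0,0]},{"xyz":[-0.01,-0.04,0],"rot":[0,0,0]},{"xyz":[-0.01,-0.04,0],"rot":[0,0,0]},{"xyz":[-0.01,-0.034,0],"rot":[0,0,0]},{"xyz":[0,-0.01,0],"rot":[0,0,0]},{"xyz":[0,0,0.02],"rot":[0,0,0]},{"xyz":[0,0,0],"rot":[0,0,0]},{"xyz":[0,0,0],"rot":[0,0,0]}]'
```

```text
tcp_pos: [0.4375, 0.1955, 0.1599]
contact_force: [0.5, -0.4, -0.7]
finger_force: 41.0
tcp_pos: [0.4377, -0.125, 0.1599]
contact_force: [0.6, -0.5, -0.1]
finger_force: 41.0
clock: 25.7
tcp_pos: [0.4775, -0.2864, 0.1394]
ee_rot: [3.14, -0.001, 3.141]
contact_force: [-0.7, 0.1, -1.1]
gripper_width: 0.0433
finger_force: 41.1
```

```bash
python3 -m handwheel '[{"xyz":[-0.001,0,0.025],"rot":[0,0,0]},{"xyz":[0,0,0.03],"rot":[0,0,0]},{"xyz":[0,0,0.03],"rot":[0,0,0]},{"xyz":[0,0,0.018],"rot":[0,0,0]},{"xyz":[0,0,0],"rot":[0,0,0]},{"xyz":[0,0,0],"rot":[0,0,0]},{"xyz":[0,0,0],"rot":[0,0,0]}]'
```

```text
clock: 26.4
tcp_pos: [0.4803, -0.2883, 0.0389]
ee_rot: [-3.139, 0.003, 3.141]
contact_force: [0.8, 0.2, -0.2]
gripper_width: 0.043
finger_force: 41.1
```

```bash
python3 -m handwheel '[{"xyz":[0,0.0005,0.008],"rot":[0,0,0]},{"xyz":[0,0,0.0075],"rot":[0,0,0]},{"xyz":[0,0,0],"rot":[0,0,0]},{"xyz":[0,0,0],"rot":[0,0,0]},{"xyz":[0,0,0],"rot":[0,0,0]}]'
```

```text
clock: 26.9
tcp_pos: [0.4798, -0.2875, 0.0217]
ee_rot: [-3.14, 0.002, 3.141]
contact_force: [1.7, -0.1, 3.0]
gripper_width: 0.043
finger_force: 41.1
```

```bash
python3 -m handwheel '[{"xyz":[0,0,0],"rot":[0,0,0]},{"xyz":[0,0,0],"rot":[0,0,0]},{"xyz":[0,0,0],"rot":[0,0,0]},{"xyz":[0,0,0],"rot":[0,0,0]},{"xyz":[0,0,0],"rot":[0,0,0]}]' 0 40 | grep -E "pos|force|width" ; python3 -m handwheel '[{"xyz":[0,0,-0.04],"rot":[0,0,0]},{"xyz":[0,0,-0.045],"rot":[0,0,0]},{"xyz":[0,0,-0.04],"rot":[0,0,0]},{"xyz":[0.01,0.02,-0.015],"rot":[0,0,0]},{"xyz":[0.01,0.045,0],"rot":[0,0,0]},{"xyz":[0.013,0.045,0],"rot":[0,0,0]},{"xyz":[0,0.045,0],"rot":[0,0,0]},{"xyz":[0,0.045,0],"rot":[0,0,0]}]' | grep pos;  python3 -m handwheel '[{"xyz":[0,0.045,0],"rot":[0,0,0]},{"xyz":[0,0.045,0],"rot":[0,0,0]},{"xyz":[0,0.045,0],"rot":[0,0,0]},{"xyz":[0,0.04,0],"rot":[0,0,0]},{"xyz":[0,0.014,0.02],"rot":[0,0,0]},{"xyz":[0,0,0.02],"rot":[0,0,0]},{"xyz":[0,0,0],"rot":[0,0,0]},{"xyz":[0,0,0],"rot":[0,0,0]}]'
```

```text
tcp_pos: [0.4789, -0.2868, 0.021]
contact_force: [-0.2, -0.5, 0.4]
gripper_width: 0.0854
finger_force: 0.0
tcp_pos: [0.4456, -0.0854, 0.1613]
clock: 29.0
tcp_pos: [0.4462, 0.1019, 0.1214]
ee_rot: [-3.142, -0.001, 3.141]
contact_force: [-0.3, -0.3, -0.6]
gripper_width: 0.0852
finger_force: 0.0
```

Green body 45 mm: TCP to 0.009.

```bash
python3 -m handwheel '[{"xyz":[0,0,0.035],"rot":[0,0,0]},{"xyz":[0,0,0.035],"rot":[0,0,0]},{"xyz":[0,0,0.025],"rot":[0,0,0]},{"xyz":[0,0,0.017],"rot":[0,0,0]},{"xyz":[0,0,0],"rot":[0,0,0]},{"xyz":[0,0,0],"rot":[0,0,0]}]' | grep -E "pos|force" && python3 -m handwheel '[{"xyz":[0,0,0],"rot":[0,0,0]},{"xyz":[0,0,0],"rot":[0,0,0]},{"xyz":[0,0,0],"rot":[0,0,0]},{"xyz":[0,0,0],"rot":[0,0,0]},{"xyz":[0,0,0],"rot":[0,0,0]},{"xyz":[0,0,0],"rot":[0,0,0]},{"xyz":[0,0,0],"rot":[0,0,0]},{"xyz":[0,0,0],"rot":[0,0,0]}]' 1 40
```

```text
tcp_pos: [0.4475, 0.1016, 0.0105]
contact_force: [0.6, 0.3, 0.3]
finger_force: 0.0
clock: 30.4
tcp_pos: [0.4473, 0.1021, 0.0105]
ee_rot: [-3.141, 0.002, 3.141]
contact_force: [-1.0, -0.4, 7.2]
gripper_width: 0.0466
finger_force: 40.2
```

```bash
python3 -m handwheel '[{"xyz":[0,0,-0.02],"rot":[0,0,0]},{"xyz":[0,0,-0.035],"rot":[0,0,0]},{"xyz":[0,0,-0.035],"rot":[0,0,0]},{"xyz":[0,0,-0.035],"rot":[0,0,0]},{"xyz":[0,-0.02,-0.025],"rot":[0,0,0]},{"xyz":[0,-0.036,0],"rot":[0,0,0]},{"xyz":[0,-0.04,0],"rot":[0,0,0]},{"xyz":[0,-0.04,0],"rot":[0,0,0]}]' | grep -E "pos|force" && python3 -m handwheel '[{"xyz":[0,-0.04,0],"rot":[0,0,0]},{"xyz":[0,-0.04,0],"rot":[0,0,0]},{"xyz":[0,-0.04,0],"rot":[0,0,0]},{"xyz":[0,-0.04,0],"rot":[0,0,0]},{"xyz":[0,-0.04,0],"rot":[0,0,0]},{"xyz":[-0.02,-0.04,0],"rot":[0,0,0]},{"xyz":[-0.025,-0.04,0],"rot":[0,0,0]},{"xyz":[-0.025,-0.04,0],"rot":[0,0,0]}]' | grep -E "pos|force"&& python3 -m handwheel '[{"xyz":[-0.025,-0.025,0],"rot":[0,0,0]},{"xyz":[-0.02,-0.015,0],"rot":[0,0,0]},{"xyz":[-0.002,0,0],"rot":[0,0,0]},{"xyz":[0,0,0],"rot":[0,0,0]},{"xyz":[0,0,0],"rot":[0,0,0]}]'
```

```text
tcp_pos: [0.4462, -0.0351, 0.16]
contact_force: [0.5, 1.1, -1.5]
finger_force: 41.5
tcp_pos: [0.5165, -0.3557, 0.1594]
contact_force: [1.2, -0.2, -0.2]
finger_force: 41.5
clock: 32.5
tcp_pos: [0.5624, -0.3932, 0.1592]
ee_rot: [3.141, -0.001, 3.141]
contact_force: [0.2, -0.3, -0.9]
gripper_width: 0.0463
finger_force: 41.5
```

```bash
python3 -m handwheel '[{"xyz":[-0.001,-0.0005,0.025],"rot":[0,0,0]},{"xyz":[0,0,0.03],"rot":[0,0,0]},{"xyz":[0,0,0.03],"rot":[0,0,0]},{"xyz":[0,0,0.03],"rot":[0,0,0]},{"xyz":[0,0,0.01],"rot":[0,0,0]},{"xyz":[0,0,0],"rot":[0,0,0]},{"xyz":[0,0,0],"rot":[0,0,0]},{"xyz":[0,0,0],"rot":[0,0,0]}]'
```

```text
clock: 33.3
tcp_pos: [0.5652, -0.3957, 0.0369]
ee_rot: [-3.139, 0.003, 3.141]
contact_force: [0.0, 0.3, -0.8]
gripper_width: 0.046
finger_force: 41.5
```

```bash
python3 -m handwheel '[{"xyz":[0,0.001,0.01],"rot":[0,0,0]},{"xyz":[0,0,0.0085],"rot":[0,0,0]},{"xyz":[0,0,0],"rot":[0,0,0]},{"xyz":[0,0,0],"rot":[0,0,0]},{"xyz":[0,0,0],"rot":[0,0,0]}]'
```

```text
clock: 33.8
tcp_pos: [0.5645, -0.3938, 0.0161]
ee_rot: [-3.141, 0.001, 3.141]
contact_force: [1.5, 0.1, 3.7]
gripper_width: 0.0465
finger_force: 42.1
```

```bash
python3 -m handwheel '[{"xyz":[0,0,0],"rot":[0,0,0]},{"xyz":[0,0,0],"rot":[0,0,0]},{"xyz":[0,0,0],"rot":[0,0,0]},{"xyz":[0,0,0],"rot":[0,0,0]},{"xyz":[0,0,0],"rot":[0,0,0]}]' 0 40 | grep -E "pos|force|width" ; python3 -m handwheel '[{"xyz":[0,0,-0.03],"rot":[0,0,0]},{"xyz":[0,0,-0.035],"rot":[0,0,0]},{"xyz":[0,0,-0.035],"rot":[0,0,0]},{"xyz":[0.03,0.03,-0.03],"rot":[0,0,0]},{"xyz":[0.03,0.03,-0.03],"rot":[0,0,0]},{"xyz":[0.03,0.03,-0.03],"rot":[0,0,0]},{"xyz":[0.03,0.03,-0.03],"rot":[0,0,0]},{"xyz":[0.02,0,-0.03],"rot":[0,0,0]}]' | grep pos
python3 -m handwheel '[{"xyz":[0,0,0],"rot":[0,0,0]},{"xyz":[0,0,0],"rot":[0,0,0]},{"xyz":[0,0,0],"rot":[0,0,0]}]' | grep pos
cat > chk.py <<'E'
from m import *
G.clear();G.update({"jar_red":(.473,-.1628),"jar_blue":(.4794,-.4015),"jar_yellow":(.4786,-.2876),"jar_green":(.5639,-.3947),"weight":(.4715,-.033),"jar_black":(.553,-.03),"dropper":(.453,-.505)})
E
python3 - <<'E'
from chk import *
for n in("wrist","top"):
    c=cap(n,n+"7");W=cloud(c);print(n);jars(c,W)
E
```

```text
tcp_pos: [0.5638, -0.3934, 0.0155]
contact_force: [-0.3, -0.7, 0.0]
gripper_width: 0.0852
finger_force: 0.0
tcp_pos: [0.4269, -0.2745, 0.2616]
tcp_pos: [0.4284, -0.2777, 0.26]
wrist
jar_red top 0.065 circ 474.3 -163.3 20.8 mean [ 0.4731 -0.1646  0.0637] 1109
jar_blue top 0.0711 circ 479.0 -402.1 22.3 mean [ 0.4778 -0.4012  0.0697] 1348
jar_yellow top 0.0771 circ 479.0 -288.4 20.3 mean [ 0.478  -0.2884  0.0757] 1148
jar_green top 0.0651 circ 563.6 -394.2 21.8 mean [ 0.5645 -0.3849  0.0637] 504
weight top 0.0546 circ 471.6 -35.3 13.5 mean [ 0.4709 -0.0368  0.0532] 466
jar_black top 0.0648 circ 553.7 -31.6 20.7 mean [ 0.5524 -0.033   0.0634] 983
dropper top 0.0994 circ 452.7 -507.4 6.1 mean [ 0.4524 -0.5061  0.098 ] 148
top
jar_red top 0.0706 circ 473.9 -160.2 19.3 mean [ 0.4739 -0.1603  0.0676] 55
jar_yellow top 0.6091 circ 457.2 -268.9 31.7 mean [ 0.4569 -0.2623  0.6061] 187
weight top 0.0589 circ 471.4 -31.3 12.4 mean [ 0.4713 -0.0316  0.0567] 37
jar_black top 0.0711 circ 553.7 -28.1 20.0 mean [ 0.5541 -0.0275  0.0678] 70
dropper top 0.1006 circ 453.3 -503.8 5.7 mean [ 0.4537 -0.5039  0.0996] 11
```

View pics/wrist7.png

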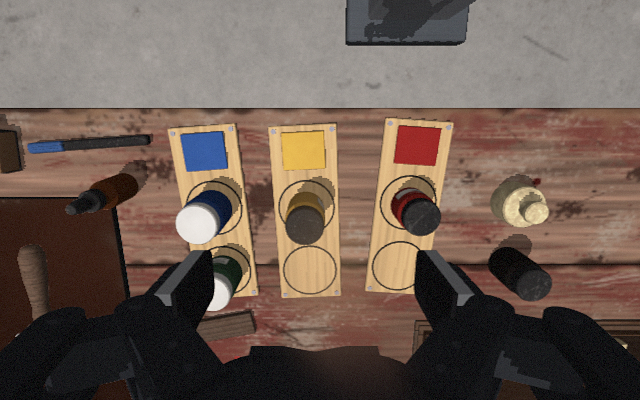

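Picture: blue (203,217), yellow (305,217), red (415,213), green (220,280) all standing in their rings; weight at (525,205). Measured centres agree with the rings to about 1 mm. Now the weight.

```bash
python3 -m handwheel '[{"xyz":[-0.01,0.04,0],"rot":[0,0,0]},{"xyz":[-0.01,0.04,0],"rot":[0,0,0]},{"xyz":[-0.01,0.04,0],"rot":[0,0,0]},{"xyz":[-0.01,0.04,0.01],"rot":[0,0,0]},{"xyz":[-0.003,0.04,0.03],"rot":[0,0,0]},{"xyz":[0,0.03,0.035],"rot":[0,0,0]},{"xyz":[0,0.0137,0.035],"rot":[0,0,0]},{"xyz":[0,0,0.03],"rot":[0,0,0]}]' | grep pos
python3 -m handwheel '[{"xyz":[0,0,0],"rot":[0,0,0]},{"xyz":[0,0,0],"rot":[0,0,0]},{"xyz":[0,0,0],"rot":[0,0,0]}]'
python3 - <<'E'
from chk import *
c=cap("wrist","w8");W=cloud(c);jars(c,W)
E
```

```text
tcp_pos: [0.4705, -0.0318, 0.1183]
clock: 36.6
tcp_pos: [0.4732, -0.0351, 0.123]
ee_rot: [-3.141, 0.003, 3.14]
contact_force: [0.4, -0.4, 0.7]
gripper_width: 0.0854
finger_force: 0.0
jar_red top 0.0649 circ 473.8 -162.6 20.5 mean [ 0.4728 -0.1614  0.0636] 3168
jar_yellow top 0.03 circ 482.7 -271.9 15.1 mean [ 0.4823 -0.2672  0.0268] 222
weight top 0.2184 circ 457.1 -35.5 30.9 mean [ 0.4541 -0.0356  0.2161] 4445
jar_black top 0.0648 circ 553.3 -30.7 20.5 mean [ 0.5512 -0.0308  0.0636] 2370
```

View pics/w8.png

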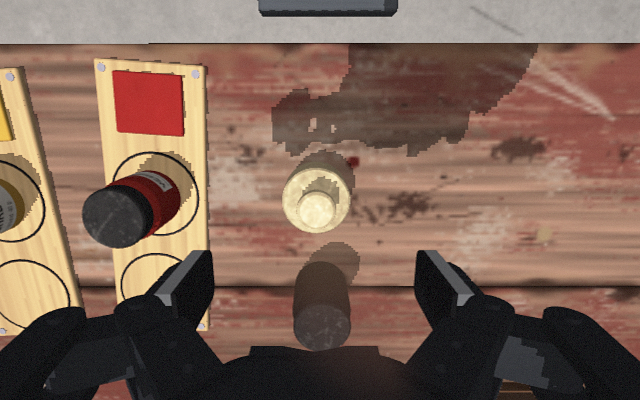

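Picture: the weight's knob is at (319,208), red jar (115,215), black jar (322,300). Locate the knob at this range.

Run:
```python
from chk import *
o=env.get_obs();c=cap("wrist");W=cloud(c);print(o["tcp_pos"])
d=np.hypot(W[...,0]-.4715,W[...,1]+.033)
for a,b in((.047,.06),(.03,.042)):
    p=W[(d<.04)&(W[...,2]>a)&(W[...,2]<b)];print(cv2.minEnclosingCircle((p[:,:2]*1000).astype(np.float32)),np.percentile(p[:,2],[10,50,90]),len(p))
```

```text
[ 0.4733 -0.0352  0.1232]
((471.8393249511719, -34.498268127441406), 13.186600685119629) [0.0523 0.0537 0.0546] 1198
((471.4343566894531, -34.61410903930664), 24.716535568237305) [0.0307 0.0321 0.0339] 2110
```

```bash
python3 -m handwheel '[{"xyz":[0.0015,0.0008,0.025],"rot":[0,0,0]},{"xyz":[0,0,0.025],"rot":[0,0,0]},{"xyz":[0,0,0.02],"rot":[0,0,0]},{"xyz":[0,0,0.006],"rot":[0,0,0]},{"xyz":[0,0,0],"rot":[0,0,0]},{"xyz":[0,0,0],"rot":[0,0,0]},{"xyz":[0,0,0],"rot":[0,0,0]}]' 0.4 80
```

```text
clock: 37.4
tcp_pos: [0.4715, -0.034, 0.0468]
ee_rot: [-3.141, 0.003, 3.141]
contact_force: [0.1, -0.6, -0.0]
gripper_width: 0.0515
finger_force: 0.0
```

```bash
python3 -m handwheel '[{"xyz":[0,0,0.006],"rot":[0,0,0]},{"xyz":[0,0,0],"rot":[0,0,0]},{"xyz":[0,0,0],"rot":[0,0,0]},{"xyz":[0,0,0],"rot":[0,0,0]}]'; python3 -m handwheel '[{"xyz":[0,0,0],"rot":[0,0,0]},{"xyz":[0,0,0],"rot":[0,0,0]},{"xyz":[0,0,0],"rot":[0,0,0]},{"xyz":[0,0,0],"rot":[0,0,0]},{"xyz":[0,0,0],"rot":[0,0,0]},{"xyz":[0,0,0],"rot":[0,0,0]},{"xyz":[0,0,0],"rot":[0,0,0]},{"xyz":[0,0,0],"rot":[0,0,0]}]' 1 80
```

```text
clock: 37.8
tcp_pos: [0.4703, -0.0336, 0.0393]
ee_rot: [-3.142, 0.0, 3.141]
contact_force: [-0.2, -1.0, 0.2]
gripper_width: 0.0511
finger_force: 0.0
clock: 38.6
tcp_pos: [0.4704, -0.034, 0.0397]
ee_rot: [-3.141, 0.0, 3.141]
contact_force: [-2.4, -2.6, 5.5]
gripper_width: 0.0203
finger_force: 78.2
```

```bash
python3 -m handwheel '[{"xyz":[0,0,-0.01],"rot":[0,0,0]},{"xyz":[0,0,-0.02],"rot":[0,0,0]},{"xyz":[0,0,-0.03],"rot":[0,0,0]},{"xyz":[0,0,-0.03],"rot":[0,0,0]},{"xyz":[0,0,0],"rot":[0,0,0]},{"xyz":[0,0,0],"rot":[0,0,0]},{"xyz":[0,0,0],"rot":[0,0,0]}]'
python3 - <<'E'
from h import *
c=cap("wrist","w9");o=env.get_obs();W=cloud(c);print(o["tcp_pos"])
p=W[(W[...,2]>.07)&(W[...,2]<o["tcp_pos"][2]+.005)&(np.hypot(W[...,0]-.47,W[...,1]+.034)<.04)]
print(len(p),p.mean(0),p.min(0),p.max(0),cv2.minEnclosingCircle((p[:,:2]*1000).astype(np.float32)))
E
```

```text
clock: 39.3
tcp_pos: [0.4682, -0.0328, 0.1266]
ee_rot: [3.14, -0.005, 3.141]
contact_force: [-0.4, 0.6, -7.7]
gripper_width: 0.0208
finger_force: 79.1
[ 0.4683 -0.0328  0.1266]
4057 [ 0.4535 -0.0331  0.115 ] [ 0.4445 -0.0577  0.0862] [ 0.4911 -0.0086  0.1316] ((469.1336364746094, -33.18927001953125), 24.81627082824707)
```

View pics/w9.png

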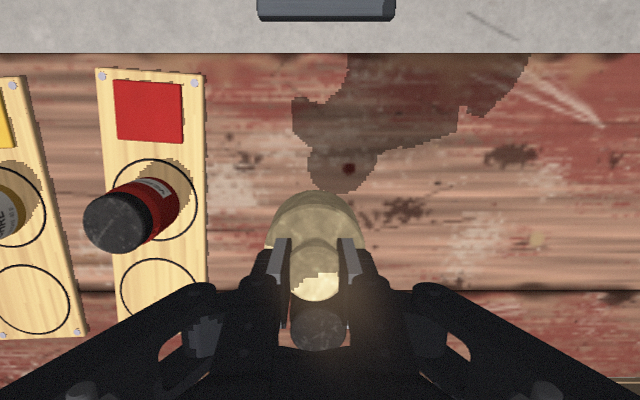

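Picture: weight held upright by its knob (315,265), level; red jar (115,220) standing as placed.

```bash
python3 -m handwheel '[{"xyz":[0,-0.01,-0.015],"rot":[0,0,0]},{"xyz":[0,-0.025,-0.015],"rot":[0,0,0]},{"xyz":[-0.002,-0.03,0],"rot":[0,0,0]},{"xyz":[-0.002,-0.03,0],"rot":[0,0,0]},{"xyz":[-0.001,-0.025,0],"rot":[0,0,0]},{"xyz":[0,-0.01,0],"rot":[0,0,0]},{"xyz":[0,0,0],"rot":[0,0,0]},{"xyz":[0,0,0],"rot":[0,0,0]}]' | grep pos;  python3 -m handwheel '[{"xyz":[0,0,0],"rot":[0,0,0]},{"xyz":[0,0,0],"rot":[0,0,0]},{"xyz":[0,0,0],"rot":[0,0,0]}]'
```

```text
tcp_pos: [0.4745, -0.1623, 0.1581]
clock: 40.45
tcp_pos: [0.4752, -0.1629, 0.1592]
ee_rot: [3.141, 0.0, -3.141]
contact_force: [-0.1, 0.3, -7.1]
gripper_width: 0.0204
finger_force: 79.5
```

```bash
python3 -m handwheel '[{"xyz":[0.0015,0,0.015],"rot":[0,0,0]},{"xyz":[0,0,0.02],"rot":[0,0,0]},{"xyz":[0,0,0.01],"rot":[0,0,0]},{"xyz":[0,0,0],"rot":[0,0,0]},{"xyz":[0,0,0],"rot":[0,0,0]},{"xyz":[0,0,0],"rot":[0,0,0]},{"xyz":[0,0,0],"rot":[0,0,0]},{"xyz":[0,0,0],"rot":[0,0,0]}]'
python3 - <<'E'
from h import *
c=cap("wrist");o=env.get_obs();W=cloud(c);print(o["tcp_pos"])
t=o["tcp_pos"]
p=W[(W[...,2]>t[2]-.035)&(W[...,2]<t[2]+.003)&(np.hypot(W[...,0]-t[0],W[...,1]-t[1])<.035)]
print("weight",cv2.minEnclosingCircle((p[:,:2]*1000).astype(np.float32)),len(p))
E
```

```text
clock: 41.25
tcp_pos: [0.4741, -0.1638, 0.1149]
ee_rot: [-3.141, 0.001, 3.141]
contact_force: [-0.0, -0.3, -7.3]
gripper_width: 0.0205
finger_force: 79.5
[ 0.474  -0.1638  0.1148]
weight ((475.1925048828125, -164.18914794921875), 24.931032180786133) 3861
```

```bash
python3 -m handwheel '[{"xyz":[0.001,0.001,0.004],"rot":[0,0,0]},{"xyz":[0,0,0.003],"rot":[0,0,0]},{"xyz":[0,0,0],"rot":[0,0,0]},{"xyz":[0,0,0],"rot":[0,0,0]},{"xyz":[0,0,0],"rot":[0,0,0]},{"xyz":[0,0,0],"rot":[0,0,0]}]'
```

```text
clock: 41.9
tcp_pos: [0.4728, -0.1627, 0.1074]
ee_rot: [-3.141, 0.0, 3.141]
contact_force: [0.2, -0.3, -7.9]
gripper_width: 0.0203
finger_force: 79.5
```

```bash
python3 -m handwheel '[{"xyz":[0,0,0.0015],"rot":[0,0,0]},{"xyz":[0,0,0.001],"rot":[0,0,0]},{"xyz":[0,0,0],"rot":[0,0,0]},{"xyz":[0,0,0],"rot":[0,0,0]},{"xyz":[0,0,0],"rot":[0,0,0]}]'
```

```text
clock: 42.4
tcp_pos: [0.4727, -0.1626, 0.1048]
ee_rot: [-3.141, 0.0, 3.141]
contact_force: [0.1, 0.1, -6.0]
gripper_width: 0.0207
finger_force: 79.6
```

```bash
python3 -m handwheel '[{"xyz":[0,0,0.0008],"rot":[0,0,0]},{"xyz":[0,0,0],"rot":[0,0,0]},{"xyz":[0,0,0],"rot":[0,0,0]},{"xyz":[0,0,0],"rot":[0,0,0]}]'
```

```text
clock: 42.8
tcp_pos: [0.4731, -0.1628, 0.1047]
ee_rot: [-3.141, 0.001, 3.141]
contact_force: [-1.7, 1.3, 2.4]
gripper_width: 0.0205
finger_force: 80.4
```

```bash
python3 -m handwheel '[{"xyz":[0,0,0],"rot":[0,0,0]},{"xyz":[0,0,0],"rot":[0,0,0]},{"xyz":[0,0,0],"rot":[0,0,0]},{"xyz":[0,0,0],"rot":[0,0,0]},{"xyz":[0,0,0],"rot":[0,0,0]}]' 0.3 40; python3 -m handwheel '[{"xyz":[0,0,-0.01],"rot":[0,0,0]},{"xyz":[0,0,-0.03],"rot":[0,0,0]},{"xyz":[0,0,-0.04],"rot":[0,0,0]},{"xyz":[0.02,-0.03,-0.03],"rot":[0,0,0]},{"xyz":[0.02,-0.03,-0.03],"rot":[0,0,0]},{"xyz":[0,-0.03,0],"rot":[0,0,0]},{"xyz":[0,0,0],"rot":[0,0,0]},{"xyz":[0,0,0],"rot":[0,0,0]}]'
python3 - <<'E'
from chk import *
G["weight"]=G["jar_red"]
for n in("wrist","scene"):
    c=cap(n,n+"10");W=cloud(c);print(n);jars(c,W)
    m=(np.hypot(W[...,0]-.473,W[...,1]+.1628)<.035)&(W[...,2]>.095)&(W[...,2]<.107);p=W[m]
    print("base",cv2.minEnclosingCircle((p[:,:2]*1000).astype(np.float32)))
E
```

```text
clock: 43.3
tcp_pos: [0.4727, -0.1627, 0.104]
ee_rot: [-3.141, 0.0, 3.141]
contact_force: [0.6, 0.7, -0.6]
gripper_width: 0.0597
finger_force: 0.0
clock: 44.1
tcp_pos: [0.4324, -0.2526, 0.2443]
ee_rot: [3.141, 0.0, 3.14]
contact_force: [-0.4, -0.8, 0.5]
gripper_width: 0.0596
finger_force: 0.0
wrist
jar_red top 0.3024 circ 440.8 -192.3 2.1 mean [ 0.4399 -0.1919  0.3048] 102
jar_blue top 0.0711 circ 479.0 -401.8 22.4 mean [ 0.4777 -0.4008  0.0698] 1477
jar_yellow top 0.3128 circ 440.8 -306.7 4.1 mean [ 0.4399 -0.3059  0.3105] 647
jar_green top 0.0644 circ 554.7 -401.8 19.1 mean [ 0.5499 -0.4044  0.063 ] 212
weight top 0.3024 circ 440.8 -192.3 2.1 mean [ 0.4399 -0.1919  0.3048] 102
jar_black top 0.0649 circ 553.6 -31.5 20.5 mean [ 0.549  -0.0314  0.0635] 848
dropper top 0.0992 circ 452.6 -507.0 6.0 mean [ 0.4524 -0.5058  0.0977] 178
base ((474.2236633300781, -164.27651977539062), 24.783523559570312)
scene
jar_red top 0.5836 circ 456.3 -197.7 17.5 mean [ 0.4555 -0.1984  0.5835] 64
jar_blue top 0.0746 circ 476.4 -399.9 23.1 mean [ 0.4775 -0.3971  0.0718] 82
jar_yellow top 0.2682 circ 460.5 -263.4 27.7 mean [ 0.467 -0.253  0.419] 9
jar_green top 0.0696 circ 561.2 -391.7 22.0 mean [ 0.5624 -0.3905  0.0668] 66
weight top 0.5836 circ 456.3 -197.7 17.5 mean [ 0.4555 -0.1984  0.5835] 64
jar_black top 0.0692 circ 553.4 -28.1 21.3 mean [ 0.5515 -0.0286  0.0661] 92
dropper top 0.098 circ 451.4 -502.4 7.2 mean [ 0.4518 -0.5035  0.0983] 10
base ((472.6576232910156, -161.6132354736328), 26.298202514648438)
```

View pics/wrist10.png

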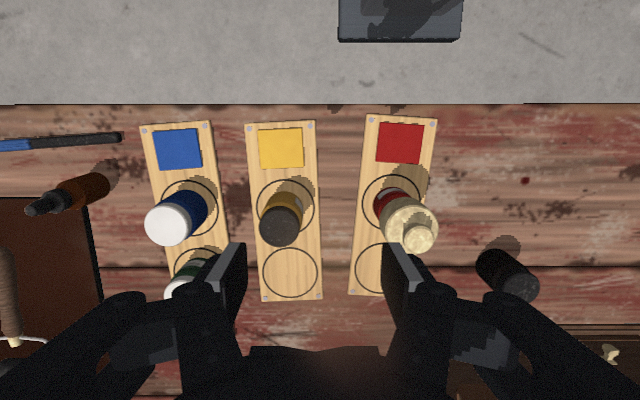

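View pics/scene10.png

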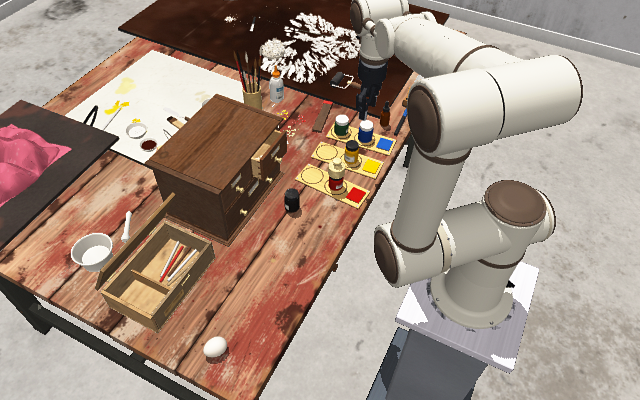

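Both pictures show all jars upright in their rings and the weight upright on the red lid (wrist view (410,225)), centred within about 1 mm. Robot is clear; handing in.

```bash
python3 -c "
from h import *
print(env.finish_job())"
```

```text
the job is handed in; nothing more can be done
None
```

The job is handed in at about 44 s of robot time: the red, blue, yellow and green jars stand in their rings within about 1 mm, the weight is upright on the middle of the red lid, and the black jar and dropper bottle were not moved.

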